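# Lock off the microscope's lamp supply

## Robot

A 7-joint arm with a two-finger parallel gripper is mounted at the origin on the work surface. World frame = base frame: x ahead of the robot, y to its left, z up, the work surface at z = 0. Lengths are in m, angles in rad, forces in N, time in s.
With the tool pointing down it reaches from about 0.425 to 0.925 m from the base axis. Payload 6.8 kg.
Tool frame: the origin (TCP) lies at the very end of the fingers, on their centre line; the grasp point (between the pads) lies 19 mm behind it (ctrl.grip_depth is the distance from the TCP to the grasp point, in m); x points along the fingers, z is the direction in which the jaws open and shut, and the axes are right-handed (so a half turn about x gives the same grasp; the last joint's range is limited). The gripper opens to 85 mm and grips with 20 to 120 N. Pads are 22 mm wide; open, the fingers measure 114 mm over their backs; the gripper's body (76 mm by 85 mm) begins 54 mm behind the grasp point. The pads swing forward as they close: fully open they stand 13 mm farther back than shut.
Start: joints at [-1.401, 0.477, 0.022, 1.555, -0.011, 1.109, -0.083], TCP at [0.185, 0.649, 0.231] pointing down, gripper open.
Joint ranges: [-2.96, 2.96], [-0.34, 2.1], [-1.41, 1.46], [0.24, 2.44], [-1.37, 4.51], [0.17, 1.92], [-2.96, 2.96]. Speed limits (rad/s): [2.39, 2.39, 3.14, 3.14, 3.14, 3.14, 3.14].

## Interface

Orientations are given as a rotation vector (axis times angle).
In Python, from rig import get_obs, vision, ctrl, nets gives the robot as it stands.
- The arm moves only by the tool send_rows, never from a script. Its argument "moves" is a list of rows, each a list of 3 entries, a list of its own where there are three numbers: the shift along the world's x, y, z in m, then the turn, a rotation vector about the world's x, y, z in rad, then the gripper's target within -1 to 1 (shut at 1, half-way at 0, fully open at -1). In form: [[[tx, ty, tz], [ax, ay, az], fingers], ...]. A call has 1 to 12 rows; each row is the pose to reach, as a shift and turn from the pose commanded when the call began; what a row does not reach only later rows make up. A row lasts 1/12 s, in which the tool goes at most 41.7 mm and 7.16 degrees, less where a joint would pass 70% of its speed; a pose out of reach is approached as far as the arm can. A call with a gripper value outside its range is refused whole. The fingers move at their own pace and stop on an object; the grip force is fixed at half the most. Time passes only in rows, so rows that repeat a pose let the fingers close. It gives the time, the measured TCP pose, the force and the opening at its end, in the units of the state.
- get_obs(): the state, without advancing time (a new reading comes with each control period).
- vision.read_camera(name): name is "side" or "top"; returns (picture, depth): 400x640x3 uint8, red, green, blue; 400x640 float32, m along the optical axis (not along the pixel's ray), 0 where there is no reading.
- vision.get_calibration(name): a dict with "fx", "fy", "cx", "cy" (pixels), "R" (3x3) and "t" (3): a world point X has camera coordinates R X + t. Camera axes: x right, y down, z forward; pixel columns grow to the right and rows downward; lengths in m; the calibration is good to about 2 mm. A picture is of the moment at which its call begins. get_calibration takes no time and is no camera call.
- ctrl.sign_off(): hands the job in, once; it reports no verdict.
Trained networks look in the newest picture that a camera, given by its name, has taken for a name from the list of things; names that differ only in an ending like _2 or _b are one class to them, and where a whole thing is asked for, a point or a joint stands for the part that bears it (a point fixed in the world has none). Each returns a list of dicts, best first, with "p" (0 to 1); they miss things now and then, are a little off and sometimes report something else, mostly with a low value. They report only what shows in the picture. A call takes as long as a camera call.
- nets.outline_of(camera, thing): "pixels" (400x640 bool, what is visible of it) and "box" ([left, top, width, height] in pixels, round what is visible of it).
- nets.place_of(camera, thing): "uv" ([column, row] in pixels: a listed point, or the origin of a listed thing).
The state is a dict: "time_s": time; "joints": joint angles; "joint_velocities": joint speeds; "effort": joint torques, N m; "tcp_pos": TCP position; "tool_rot": TCP orientation; "ft_force": force on the tool from outside, world axes, zero at the start; "ft_torque": the same for the moment, N m; "gripper_width": opening from 0.0 (shut) to 1.0 (fully open).
Only numpy, scipy, OpenCV 4.12 (cv2) and the standard library are available. Lean on these libraries where they do the work, as an engineer would, in place of code of your own. Each camera call takes 0.05 s, during which the arm holds its last target.

## Task

Isolate the microscope's lamp supply and lock it off: press the yellow push-push plunger home so that it pops up and frees the red handle, swing the handle from the red mark all the way over to the green mark, then press the plunger home again so that it stays latched down through the handle's plate. Finish with everything let go, and leave the lid, ring and notebook on the bench where they are.

Things in the scene. Friction and masses are not known exactly. Their poses are not given: they have to be found in the camera images.
- isolator: Light-grey bench isolator box with a sloping dark front, fixed on the bench: 213 mm deep, 230 mm wide, 35 mm high at the low front edge, 201 mm at the back. Origin: centre of its underside; the low front edge lies towards its -x, y runs across, z is up. Its place and heading vary; its front looks more or less to the robot's left (+y).
- panel: The box's sloping face, 270 mm up the slope, 230 mm wide. Origin: the handle's pivot, on the face, 120 mm from its lower edge, midway across. x points up the slope, y across, z straight out of the face, always 38 degrees from vertical: working square to the face means tilting the tool 38 degrees.
- guard_mid (a point): Middle of a yellow guard rail, a bar 12 mm thick across the face at panel x = 135, z = 165 mm, on uprights at y = -100 and +100 mm. It bars a tool that points straight down at the plunger; one square to the face passes below it.
- plunger_top (a point): Centre of the top of the plunger's yellow cap (44 mm diameter, 12 mm thick), at panel x = 60, y = 0; z = 76 mm when up (a green band shows on its stem), 63 when latched, 48 when home. A steel bracket 50 mm wide, x = 38 to 123 mm, top at z = 34 mm, carries it over the handle's plate.
- plunger (a joint): Travel along panel -z in m: 0 up, 0.013 latched down (start), 0.028 home on its stop. Push-push: pressed right home and let go, it changes over, latched to up or up to latched. Spring 3 N up, 6 N home; press with 10 to 20 N. Latched, its 10 mm pin locks the handle; up, it is clear. With no hole under it, the plate stops it at about 0.0025 and it cannot latch.
- handle_grip (a point): Middle of the handle's red upright round post, 26 mm in diameter, parallel to panel z, 95 mm from the pivot. The post runs from z = 20 to 78 mm out of the face; this point is at 53 mm. Under it is the black lever arm (top at z = 20 mm, 26 mm wide) that leads to the pivot.
- handle (a joint): Angle in rad about panel z through the pivot, growing counter-clockwise seen from in front: 0 on (start, up to 0.05), 1.396 off, on its stop; from 1.33 the pin finds the off hole. Post at 95 mm x (cos(2.443 + angle), sin(2.443 + angle)) in panel x, y. Friction about 0.12 N m (1.3 N at the post); stays where left. While locked it moves no more than about 0.08.
- off_hole (a point): Mouth of the 18 mm locking hole, in the red plate opposite the lever, that must come to lie under the plunger (panel x = 60, y = 0) when the handle is off; 60 mm from the pivot, 16 mm out of the face. The plunger's pin starts in the plate's other hole.
- off_mark (a point): Green dot on the face where the post ends up when off, 118 mm from the pivot. A red dot marks on, on the other side.
- lid_mid (a point): Bystander: middle of a clear shallow plate lid (128 x 86 x 22 mm) on the bench.
- ring_mid (a point): Bystander: middle of a bare-metal adapter ring (76 mm diameter, 24 mm high) on the bench.
- book_mid (a point): Bystander: middle of a closed blue notebook (150 x 105 x 14 mm) on the bench.

How it is judged:
By the outcome, as a careful person would: the job done as asked, in the order asked, and still so for the second after the job is handed in, with the robot touching nothing.
It also fails if it takes over 53 s, if anything falls off the work surface, if the arm or the gripper's body presses on something with over 40 N, if the wrist force passes 120 N, or if a joint passes its speed limit or range.

## Working session

There is one attempt and no reset: what is moved stays moved. The work goes in short steps, Python scripts to look and compute and a tool call to move; the robot and the scene stay as the last step left them, time stands still between calls to the robot, and variables do not carry over. Pictures are saved under pics/ and viewed, and the job is handed in when it is done.

Besides the shell and the picture viewer there is one more tool, called after "Emit:" as name(argument=value, ...), one argument or row to a line, values as JSON. send_rows: Moves the arm, as the interface text tells. Its arguments: {"type":"object","properties":{"moves":{"type":"array","items":{"type":"array"}}},"required":["moves"]}

```bash
mkdir -p pics; ls
cat > look.py <<'E'
import cv2,sys
from rig import get_obs, vision, ctrl, nets
import numpy as np
def snap(cam,name):
    im,d=vision.read_camera(cam); cv2.imwrite(f'pics/{name}.png',im[:,:,::-1]); np.save(f'pics/{name}_d.npy',d); return im,d
def back(cam,u,v,z):
    c=vision.get_calibration(cam);R=np.array(c['R']);t=np.array(c['t'])
    p=np.array([(u-c['cx'])/c['fx']*z,(v-c['cy'])/c['fy']*z,z]); return R.T@(p-t)
def proj(cam,X):
    c=vision.get_calibration(cam);p=np.array(c['R'])@X+np.array(c['t']); return np.array([c['fx']*p[0]/p[2]+c['cx'],c['fy']*p[1]/p[2]+c['cy'],p[2]])
E
python3 - <<'E'
from look import *
for c in('side','top'):
    im,d=snap(c,c+'0')
    for n in('isolator','panel','guard_mid','plunger_top','handle_grip','off_hole','off_mark'):
        r=nets.place_of(c,n)
        for q in r[:2]:
            u,v=q['uv']; 
            z=d[int(v),int(u)] if 0<=v<400 and 0<=u<640 else 0
            print(c,n,round(q['p'],2),np.round([u,v],1),np.round(back(c,u,v,z),4))
    k=vision.get_calibration(c);print(k['fx'],-np.array(k['R']).T@np.array(k['t']))
o=get_obs();print({k:np.round(v,3) for k,v in o.items()})
E
```

```text
pics
side isolator 0.69 [323.1 257.8] [0.4969 0.0326 0.0843]
side panel 0.83 [323.2 233.2] [0.5115 0.0079 0.1284]
side guard_mid 0.72 [323.1 146. ] [ 0.5262 -0.0122  0.3292]
side plunger_top 0.6 [326.3 199.8] [ 0.5206 -0.0186  0.1966]
side handle_grip 0.71 [271.2 237.5] [0.5979 0.0716 0.1268]
side off_hole 0.66 [341.9 239.9] [ 0.4751 -0.007   0.1142]
side off_hole 0.57 [270.7 240. ] [0.5957 0.0766 0.1251]
side off_mark 0.64 [324.8 285.8] [0.4681 0.0753 0.0578]
424.4157547014307 [0.21935425 0.53429786 0.76933754]
top isolator 0.77 [322.7 237.5] [ 0.5036 -0.0285  0.1956]
top panel 0.87 [315.5 232.2] [ 0.5032 -0.0126  0.3303]
top guard_mid 0.8 [318.2 221.9] [ 0.5263 -0.019   0.3282]
top plunger_top 0.73 [320.8 229.6] [ 0.5236 -0.0241  0.1951]
top handle_grip 0.9 [283.5 203.9] [0.6022 0.0743 0.128 ]
top off_hole 0.65 [313.2 251.2] [ 0.4615 -0.0067  0.3282]
top off_mark 0.96 [282.3 251.4] [0.4811 0.0861 0.0406]
top off_mark 0.58 [321.3 222.1] [ 0.542  -0.0258  0.1986]
467.2405918204474 [ 0.39555845 -0.02681987  1.36048885]
{'time_s': np.float64(0.8), 'joints': array([-1.401,  0.477,  0.022,  1.555, -0.012,  1.109, -0.083]), 'joint_velocities': array([ 0.   , -0.001,  0.002, -0.001,  0.   , -0.001,  0.   ]), 'effort': array([ 0.0000e+00, -5.9626e+01,  1.6060e+00, -2.8153e+01,  1.3000e-02,
        1.0000e-03,  0.0000e+00]), 'tcp_pos': array([0.185, 0.649, 0.231]), 'tool_rot': array([-1.002,  1.328,  1.002]), 'ft_force': array([0.29 , 0.152, 0.573]), 'ft_torque': array([-0.004,  0.043,  0.009]), 'gripper_width': np.float64(1.001)}
```

View pics.

View pics/side0.png

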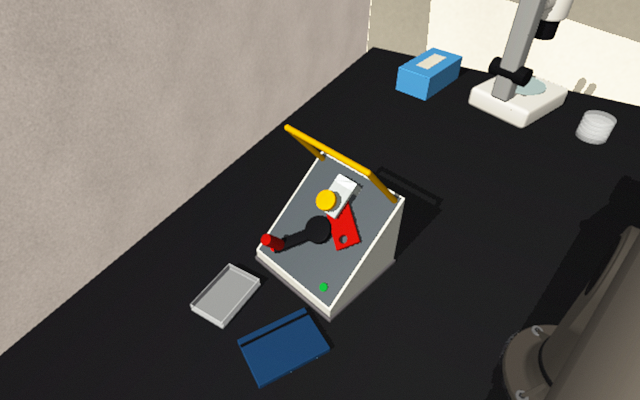

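View pics/top0.png

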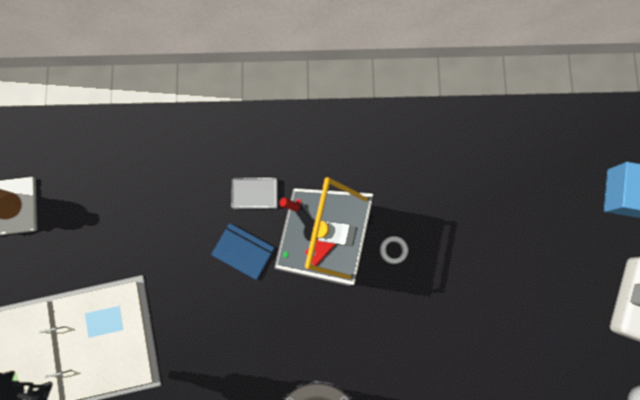

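```bash
cat >> look.py <<'E'
S,C=np.sin(np.radians(38)),np.cos(np.radians(38))
def frame(x,y,yaw):
    h=np.array([np.cos(yaw),np.sin(yaw),0]);up=np.array([0,0,1.])
    R=np.c_[C*h+S*up,np.cross(up,h),-S*h+C*up]
    return R,np.array([x,y,0.035+0.120*S])
def post(a,z=.053,r=.095): return [r*np.cos(2.443+a),r*np.sin(2.443+a),z]
E
cat > fit.py <<'E'
from look import *
from scipy.optimize import least_squares
obs=[]
ims={}
for c in('side','top'):
    im=cv2.imread(f'pics/{c}0.png');d=np.load(f'pics/{c}0_d.npy');hsv=cv2.cvtColor(im,cv2.COLOR_BGR2HSV)
    g=cv2.inRange(hsv,(45,120,60),(80,255,255))
    if c=='top': g[:230]=0;g[:,:270]=0;g[:,300:]=0
    else: g[:270]=0; g[:,:300]=0;g[:,350:]=0
    v,u=np.nonzero(g);print(c,'green',u.mean(),v.mean(),len(u)); obs.append((c,post(1.396,0.0005,.118),[u.mean(),v.mean()],1))
obs+=[('side',[.135,0,.165],[323.1,146],.0),('side',[.06,0,.063],[326.3,199.8],.7),('side',None,[271.2,237.5],.7),
('top',[.135,0,.165],[318.2,221.9],.7),('top',[.06,0,.063],[320.8,229.6],.7),('top',None,[283.5,203.9],.7)]
def res(p,raw=False):
    R,t=frame(*p[:3]);o=[]
    for c,q,uv,w in obs:
        q=post(p[3]) if q is None else q
        o.append((proj(c,R@np.array(q)+t)[:2]-uv)*(1 if raw else w))
    return np.ravel(o)
s=least_squares(lambda p:np.r_[res(p),(p[3]-.02)/.02],[.51,0,-1.5,.02],loss='soft_l1');print(s.x,s.cost)
print(res(s.x,True).reshape(-1,2).round(1))
R,t=frame(*s.x[:3])
for c in('side','top'):
    im=cv2.imread(f'pics/{c}0.png')
    im=cv2.resize(im,None,fx=3,fy=3,interpolation=cv2.INTER_CUBIC)
    def L(a,b,col=(255,0,255)):
        p=[tuple(int(k) for k in (proj(c,R@np.array(q)+t)[:2]*3+1)) for q in(a,b)];cv2.line(im,*p,col,1)
    k=[(-.12,-.115,0),(.15,-.115,0),(.15,.115,0),(-.12,.115,0)]
    for i in range(4):L(k[i],k[(i+1)%4])
    L((.135,-.1,.165),(.135,.1,.165)); L(post(s.x[3],.02),post(s.x[3],.078),(255,255,0))
    for i in range(12):
        f=lambda i:(.06+.022*np.cos(i*np.pi/6),.022*np.sin(i*np.pi/6),.063);L(f(i),f(i+1),(255,0,0))
    x0,y0=(600,330) if c=='side' else (600,480)
    cv2.imwrite(f'pics/ov_{c}.png',cv2.resize(im[y0:y0+660,x0:x0+700],None,fx=.9,fy=.9) if c=='side' else im[y0:y0+420,x0:x0+700])
np.save('fit.npy',s.x)
E
python3 fit.py
```

```text
side green 322.93333333333334 286.75 60
top green 285.3636363636364 254.1818181818182 22
[ 0.52609465 -0.01297494 -1.83820063  0.02035886] 5.085097181009616
[[ 0.  -0.2]
 [ 0.1  0.2]
 [ 2.1  2. ]
 [-0.8 -0.9]
 [ 0.4  1.5]
 [-0.6  1. ]
 [-1.2 -0.1]
 [ 6.3 -0.7]]
```

View pics/ov_side.png

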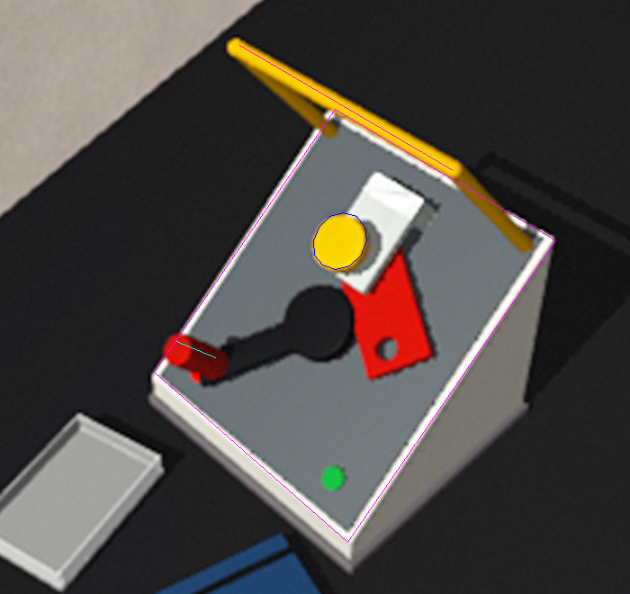

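View pics/ov_top.png

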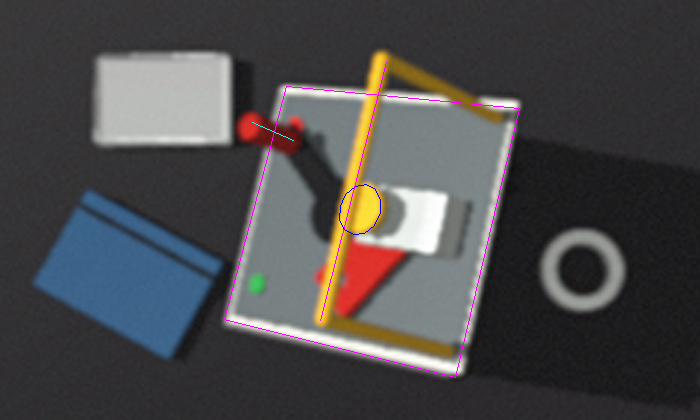

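```bash
cat > plan.py <<'E'
from look import *
from scipy.spatial.transform import Rotation as Ro
p=np.load('fit.npy');R,t=frame(*p[:3])
def W(q): return R@np.array(q)+t
def st():
    o=get_obs();T=Ro.from_rotvec(o['tool_rot'])
    q=R.T@(o['tcp_pos']-t)
    print('t',round(float(o['time_s']),2),'tcp',np.round(o['tcp_pos'],4),'panel mm',np.round(q*1000,1),'F panel',np.round(R.T@o['ft_force'],1),'w',round(float(o['gripper_width']),3))
    tz=R[:,1]
    # choose sign
    best=None
    for s in(1,-1):
        z=s*R[:,1];x=-R[:,2];D=np.c_[x,np.cross(z,x),z];rv=(Ro.from_matrix(D)*T.inv()).as_rotvec()
        if best is None or np.linalg.norm(rv)<np.linalg.norm(best):best=rv
    print('turn needed',np.round(best,4),np.degrees(np.linalg.norm(best)).round(2),'joints',np.round(o['joints'],2))
    return o
def d(q,o=None):
    o=o or get_obs(); print(q,'world',np.round(W(q),4),'shift',np.round(W(q)-o['tcp_pos'],4))
E
python3 - <<'E'
from plan import *
o=st();print(R.round(3),Ro.from_rotvec(o['tool_rot']).as_matrix().round(2))
d([.06,0,.14]);d([.06,0,.048]);d([0,.0,.2])
E
```

```text
t 0.8 tcp [0.1851 0.6492 0.2313] panel mm [-356.8 -503.8  434.2] F panel [0.2 0.2 0.6] w 1.001
turn needed [-0.6389 -0.3597 -1.4978] 95.55 joints [-1.4   0.48  0.02  1.56 -0.01  1.11 -0.08]
[[-0.208  0.964  0.163]
 [-0.76  -0.264  0.594]
 [ 0.616  0.     0.788]] [[-0.   -0.96  0.27]
 [ 0.    0.27  0.96]
 [-1.    0.    0.  ]]
[0.06, 0, 0.14] world [0.5364 0.0246 0.2561] shift [ 0.3513 -0.6246  0.0248]
[0.06, 0, 0.048] world [ 0.5214 -0.0301  0.1836] shift [ 0.3363 -0.6792 -0.0477]
[0, 0.0, 0.2] world [0.5586 0.1058 0.2665] shift [ 0.3735 -0.5434  0.0352]
```

Emit:
send_rows(
  moves=[
    [[0.03,-0.04,0.04],[-0.05,-0.03,-0.11],1],
    [[0.06,-0.08,0.08],[-0.1,-0.055,-0.22],1],
    [[0.09,-0.11,0.12],[-0.14,-0.08,-0.33],1],
    [[0.12,-0.14,0.14],[-0.19,-0.105,-0.44],1],
    [[0.15,-0.17,0.15],[-0.23,-0.13,-0.55],1],
    [[0.18,-0.2,0.15],[-0.28,-0.155,-0.65],1],
    [[0.21,-0.23,0.15],[-0.32,-0.18,-0.75],1],
    [[0.24,-0.26,0.15],[-0.36,-0.205,-0.86],1],
    [[0.27,-0.29,0.15],[-0.41,-0.23,-0.96],1],
    [[0.3,-0.32,0.15],[-0.45,-0.255,-1.06],1],
    [[0.33,-0.35,0.15],[-0.5,-0.28,-1.16],1],
    [[0.35,-0.37,0.15],[-0.54,-0.305,-1.26],1],
  ],
)

```text
time_s: 1.8
tcp_pos: [0.4988, 0.3154, 0.3807]
tool_rot: [-0.448, 1.599, -0.462]
ft_force: [1.1, 0.2, -0.4]
gripper_width: 0.003
```

Run:
```python
from plan import *
o=st();d([0.03,0,.25],o);d([.06,0,.12],o)
```

```text
t 1.8 tcp [0.4988 0.3154 0.3807] panel mm [ -76.6 -113.1  404.8] F panel [-0.6  1.  -0. ] w 0.003
turn needed [-0.0968 -0.056  -0.2342] 14.87 joints [-1.15  0.53  0.49  1.34  0.16  1.76 -0.68]
[0.03, 0, 0.25] world [0.5605 0.1127 0.3244] shift [ 0.0617 -0.2028 -0.0564]
[0.06, 0, 0.12] world [0.5331 0.0127 0.2404] shift [ 0.0343 -0.3028 -0.1404]
```

Emit:
send_rows(
  moves=[
    [[0,0,0],[0,0,0],1],
    [[0,0,0],[0,0,0],1],
    [[0,0,0],[0,0,0],1],
  ],
)

```text
time_s: 2.05
tcp_pos: [0.4978, 0.3167, 0.3802]
tool_rot: [-0.45, 1.6, -0.457]
ft_force: [0.2, 0.2, -0.3]
gripper_width: -0.003
```

Run:
```python
from plan import *
o=st();d([0.03,0,.25],o);d([.06,0,.12],o)
```

```text
t 2.05 tcp [0.4978 0.3167 0.3802] panel mm [ -77.6 -114.4  404.9] F panel [-0.4  0.2 -0.1] w -0.003
turn needed [-0.0989 -0.0578 -0.2382] 15.14 joints [-1.15  0.52  0.49  1.34  0.15  1.76 -0.67]
[0.03, 0, 0.25] world [0.5605 0.1127 0.3244] shift [ 0.0627 -0.204  -0.0558]
[0.06, 0, 0.12] world [0.5331 0.0127 0.2404] shift [ 0.0353 -0.304  -0.1398]
```

Emit:
send_rows(
  moves=[
    [[0.01,-0.03,-0.01],[-0.02,-0.01,-0.04],1],
    [[0.02,-0.06,-0.02],[-0.04,-0.02,-0.08],1],
    [[0.03,-0.09,-0.03],[-0.05,-0.03,-0.12],1],
    [[0.04,-0.12,-0.04],[-0.066,-0.038,-0.16],1],
    [[0.05,-0.15,-0.045],[-0.08,-0.048,-0.2],1],
    [[0.055,-0.18,-0.05],[-0.099,-0.058,-0.238],1],
    [[0.063,-0.204,-0.056],[-0.099,-0.058,-0.238],1],
    [[0.063,-0.204,-0.056],[-0.099,-0.058,-0.238],1],
    [[0.063,-0.204,-0.056],[-0.099,-0.058,-0.238],1],
    [[0.063,-0.204,-0.056],[-0.099,-0.058,-0.238],1],
  ],
)

```text
time_s: 2.88
tcp_pos: [0.5606, 0.1146, 0.3245]
tool_rot: [-0.319, 1.586, -0.723]
ft_force: [-0.4, -0.6, 0.1]
gripper_width: 0.003
```

Run:
```python
from plan import *
o=st();d([.06,0,.12],o);d([.06,0,.075],o)
```

```text
t 2.88 tcp [0.5606 0.1146 0.3245] panel mm [ 28.6  -0.4 251.3] F panel [ 0.6 -0.2 -0.3] w 0.003
turn needed [-0.0012  0.0005 -0.003 ] 0.19 joints [-0.96  0.53  0.6   1.53  0.23  1.57 -0.67]
[0.06, 0, 0.12] world [0.5331 0.0127 0.2404] shift [-0.0275 -0.1019 -0.0841]
[0.06, 0, 0.075] world [ 0.5258 -0.014   0.2049] shift [-0.0348 -0.1287 -0.1195]
```

Emit:
send_rows(
  moves=[
    [[-0.007,-0.025,-0.021],[0,0,0],1],
    [[-0.014,-0.051,-0.042],[0,0,0],1],
    [[-0.021,-0.076,-0.063],[0,0,0],1],
    [[-0.0275,-0.102,-0.084],[0,0,0],1],
    [[-0.0275,-0.102,-0.084],[0,0,0],1],
    [[-0.0275,-0.102,-0.084],[0,0,0],1],
    [[-0.0275,-0.102,-0.084],[0,0,0],1],
  ],
)

```text
time_s: 3.47
tcp_pos: [0.5342, 0.0128, 0.2407]
tool_rot: [-0.319, 1.584, -0.723]
ft_force: [-0.3, 0.7, -0.2]
gripper_width: -0.001
```

Run:
```python
from plan import *
o=st();d([.06,0,.066],o);d([.06,0,.05],o)
for c in('side','top'):
    im,_=snap(c,c+'1')
im=cv2.imread('pics/side1.png');cv2.imwrite('pics/side1c.png',cv2.resize(im[80:330,180:440],None,fx=2.3,fy=2.3))
```

```text
t 3.47 tcp [0.5342 0.0128 0.2407] panel mm [ 59.9   1.  120.5] F panel [-0.6 -0.4  0.2] w -0.001
turn needed [-0.0007  0.0016 -0.0031] 0.2 joints [-0.89  0.51  0.62  1.78  0.28  1.31 -0.67]
[0.06, 0, 0.066] world [ 0.5243 -0.0194  0.1978] shift [-0.0099 -0.0321 -0.0429]
[0.06, 0, 0.05] world [ 0.5217 -0.0289  0.1852] shift [-0.0125 -0.0416 -0.0555]
```

View pics/side1c.png

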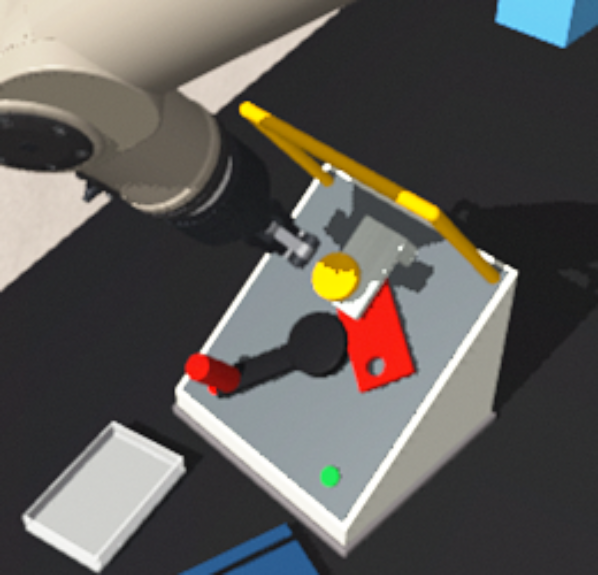

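Emit:
send_rows(
  moves=[
    [[-0.005,-0.016,-0.0215],[0,0,0],1],
    [[-0.0099,-0.0321,-0.0429],[0,0,0],1],
    [[-0.011,-0.037,-0.049],[0,0,0],1],
    [[-0.0125,-0.0416,-0.0555],[0,0,0],1],
    [[-0.0125,-0.0416,-0.0555],[0,0,0],1],
    [[-0.0125,-0.0416,-0.0555],[0,0,0],1],
  ],
)

```text
time_s: 4.07
tcp_pos: [0.5223, -0.0296, 0.1859]
tool_rot: [-0.318, 1.584, -0.725]
ft_force: [0.2, 3.1, 6.1]
gripper_width: -0.002
```

Run:
```python
from plan import *
o=st();d([.06,0,.046],o)
```

```text
t 4.07 tcp [ 0.5223 -0.0296  0.1859] panel mm [60.9  0.7 50.2] F panel [ 1.3 -0.6  6.6] w -0.002
turn needed [ 0.0001  0.0021 -0.0014] 0.14 joints [-0.84  0.55  0.61  1.88  0.29  1.16 -0.67]
[0.06, 0, 0.046] world [ 0.5211 -0.0313  0.1821] shift [-0.0012 -0.0017 -0.0039]
```

Emit:
send_rows(
  moves=[
    [[-0.0003,-0.0012,-0.0016],[0,0,0],1],
    [[-0.0005,-0.0018,-0.0024],[0,0,0],1],
    [[-0.0005,-0.0018,-0.0024],[0,0,0],1],
  ],
)

```text
time_s: 4.32
tcp_pos: [0.5222, -0.0304, 0.1848]
tool_rot: [-0.318, 1.584, -0.725]
ft_force: [-3.1, 9.0, 15.5]
gripper_width: -0.0
```

Run:
```python
from plan import *
o=st()
```

```text
t 4.32 tcp [ 0.5222 -0.0304  0.1848] panel mm [60.8  0.9 48.8] F panel [ 3.4 -5.3 17.1] w -0.0
turn needed [-0.0002  0.0025 -0.0019] 0.18 joints [-0.83  0.55  0.61  1.88  0.29  1.15 -0.67]
```

Emit:
send_rows(
  moves=[
    [[0.002,0.0071,0.0095],[0,0,0],1],
    [[0.005,0.018,0.0236],[0,0,0],1],
    [[0.011,0.039,0.052],[0,0,0],1],
    [[0.0163,0.0594,0.0788],[0,0,0],1],
    [[0.0163,0.0594,0.0788],[0,0,0],1],
    [[0.0163,0.0594,0.0788],[0,0,0],1],
  ],
)

```text
time_s: 4.82
tcp_pos: [0.5385, 0.0288, 0.2627]
tool_rot: [-0.318, 1.582, -0.723]
ft_force: [-0.1, -0.9, -0.7]
gripper_width: -0.001
```

Run:
```python
from plan import *
o=st()
im,_=snap('side','side2')
cv2.imwrite('pics/side2c.png',cv2.resize(im[80:330,180:440,::-1],None,fx=2.3,fy=2.3))
d(post(.02,.15),o);d(post(.02,.032),o)
```

```text
t 4.82 tcp [0.5385 0.0288 0.2627] panel mm [ 60.4   0.9 148.1] F panel [ 0.2  0.1 -1.1] w -0.001
turn needed [-0.0014  0.0042 -0.0031] 0.31 joints [-0.91  0.5   0.62  1.74  0.27  1.37 -0.67]
[np.float64(-0.07395340341232648), np.float64(0.059631318312894095), 0.15] world [0.6234 0.1165 0.1816] shift [ 0.085   0.0877 -0.0812]
[np.float64(-0.07395340341232648), np.float64(0.059631318312894095), 0.032] world [0.6042 0.0465 0.0886] shift [ 0.0658  0.0177 -0.1742]
```

View pics/side2c.png

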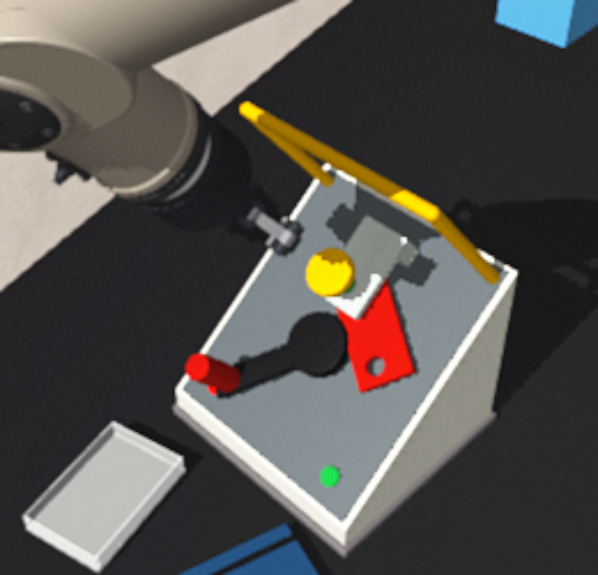

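Emit:
send_rows(
  moves=[
    [[0.021,0.022,-0.02],[0,0,0],0],
    [[0.042,0.044,-0.04],[0,0,0],0],
    [[0.064,0.066,-0.061],[0,0,0],0],
    [[0.085,0.088,-0.081],[0,0,0],0],
    [[0.085,0.088,-0.081],[0,0,0],0],
    [[0.085,0.088,-0.081],[0,0,0],0],
    [[0.085,0.088,-0.081],[0,0,0],0],
    [[0.085,0.088,-0.081],[0,0,0],0],
  ],
)

```text
time_s: 5.53
tcp_pos: [0.6214, 0.1124, 0.1813]
tool_rot: [-0.317, 1.586, -0.73]
ft_force: [0.4, -0.6, 1.0]
gripper_width: 0.5
```

Run:
```python
from plan import *
o=st()
im,_=snap('side','side3')
cv2.imwrite('pics/side3c.png',cv2.resize(im[80:330,180:440,::-1],None,fx=2.3,fy=2.3))
im,_=snap('top','top3')
cv2.imwrite('pics/top3c.png',cv2.resize(im[130:320,190:450,::-1],None,fx=2.3,fy=2.3))
d(post(.02,.034),o)
```

```text
t 5.53 tcp [0.6214 0.1124 0.1813] panel mm [-70.5  58.8 147. ] F panel [0.9 0.5 0.5] w 0.5
turn needed [0.0018 0.0012 0.0028] 0.2 joints [-0.85  0.76  0.55  1.5   0.16  1.38 -0.69]
[np.float64(-0.07395340341232648), np.float64(0.059631318312894095), 0.034] world [0.6045 0.0477 0.0901] shift [-0.0169 -0.0647 -0.0911]
```

View pics/side3c.png

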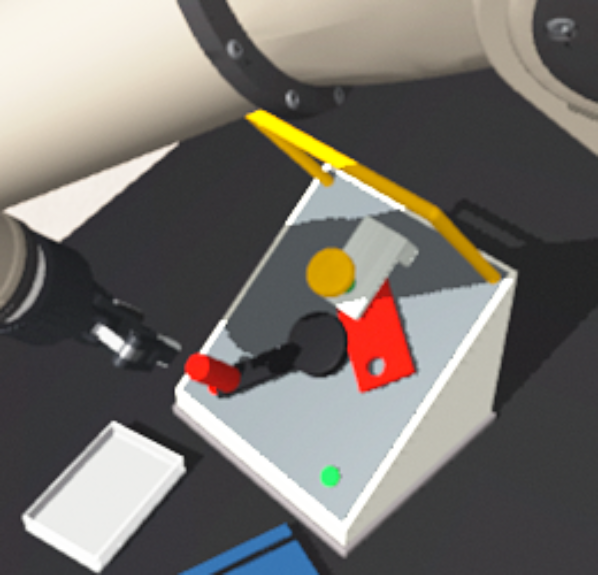

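View pics/top3c.png

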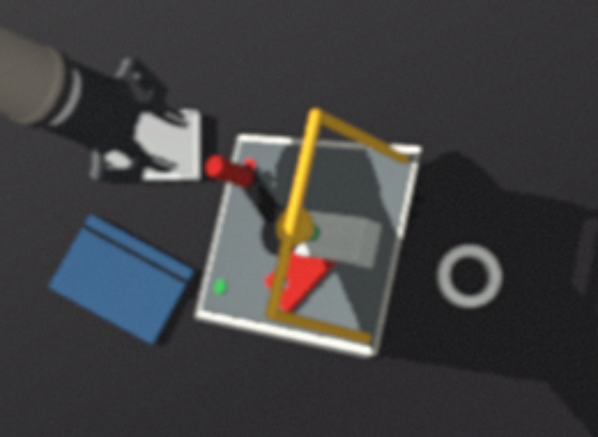

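View pics/top3.png

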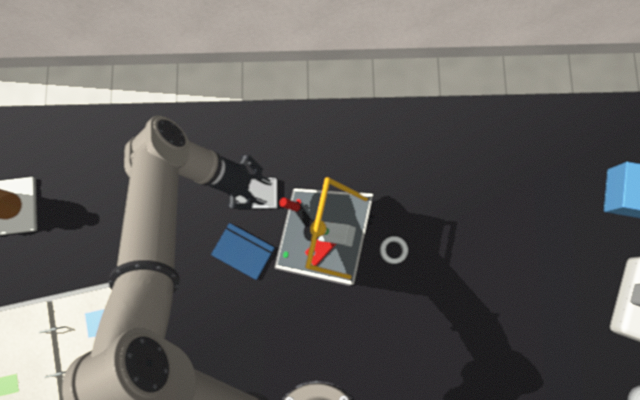

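Emit:
send_rows(
  moves=[
    [[-0.002,-0.01,-0.015],[0,0,0],0],
    [[-0.005,-0.02,-0.031],[0,0,0],0],
    [[-0.0085,-0.0345,-0.051],[0,0,0],0],
    [[-0.0085,-0.0345,-0.051],[0,0,0],0],
    [[-0.0085,-0.0345,-0.051],[0,0,0],0],
  ],
)

```text
time_s: 6.05
tcp_pos: [0.6126, 0.0786, 0.1301]
tool_rot: [-0.317, 1.587, -0.729]
ft_force: [0.0, 0.3, 0.6]
gripper_width: 0.503
```

Run:
```python
from plan import *
o=st()
im,_=snap('side','side4')
cv2.imwrite('pics/side4c.png',cv2.resize(im[180:300,200:360,::-1],None,fx=4,fy=4))
d(post(.02,.06),o)
d(post(.02,.034),o)
```

```text
t 6.05 tcp [0.6126 0.0786 0.1301] panel mm [-74.6  59.2  85.1] F panel [ 0.2 -0.1  0.6] w 0.503
turn needed [ 0.0016 -0.0001  0.0025] 0.17 joints [-0.82  0.79  0.55  1.58  0.16  1.26 -0.69]
[np.float64(-0.07395340341232648), np.float64(0.059631318312894095), 0.06] world [0.6088 0.0631 0.1106] shift [-0.0038 -0.0155 -0.0194]
[np.float64(-0.07395340341232648), np.float64(0.059631318312894095), 0.034] world [0.6045 0.0477 0.0901] shift [-0.0081 -0.0309 -0.0399]
```

View pics/side4c.png

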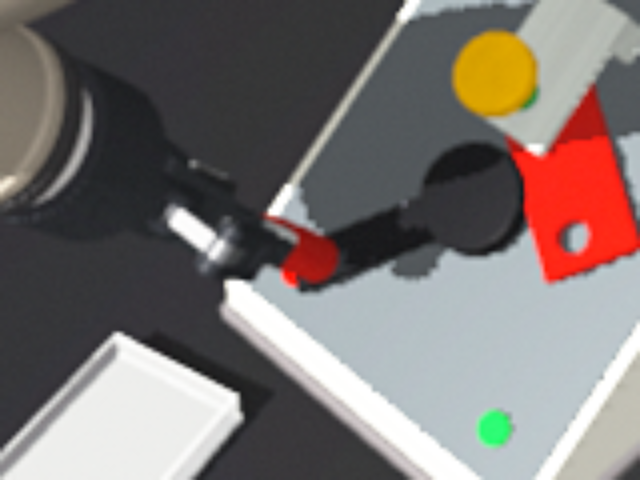

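Emit:
send_rows(
  moves=[
    [[-0.002,-0.008,-0.01],[0,0,0],0],
    [[-0.0038,-0.0155,-0.0194],[0,0,0],0],
    [[-0.0038,-0.0155,-0.0194],[0,0,0],0],
  ],
)

```text
time_s: 6.35
tcp_pos: [0.6088, 0.0631, 0.1097]
tool_rot: [-0.318, 1.587, -0.729]
ft_force: [-0.6, -0.4, -0.2]
gripper_width: 0.502
```

Emit:
send_rows(
  moves=[
    [[-0.002,-0.0077,-0.01],[0,0,0],0],
    [[-0.0043,-0.0154,-0.0205],[0,0,0],0],
    [[-0.0043,-0.0154,-0.0205],[0,0,0],0],
  ],
)

```text
time_s: 6.6
tcp_pos: [0.6041, 0.0475, 0.0889]
tool_rot: [-0.319, 1.587, -0.729]
ft_force: [-0.8, -0.6, -0.4]
gripper_width: 0.501
```

Run:
```python
from plan import *
o=st()
im,_=snap('side','side5')
cv2.imwrite('pics/side5c.png',cv2.resize(im[180:300,200:360,::-1],None,fx=4,fy=4))
# push waypoints: TCP y = post y - (clear) ; TCP leads by offset 8mm in -y
base=np.array(o['tcp_pos'])
for a in (.02,.2,.4,.6,.8,1.0,1.2,1.3,1.36,1.396):
    q=post(a,.034);q[1]-=.008
    print(a,np.round(np.array(q)*1000,1),np.round(W(q)-base,4))
```

```text
t 6.6 tcp [0.6041 0.0475 0.0889] panel mm [-74.6  59.2  32.8] F panel [ 0.4 -0.6 -0.8] w 0.501
turn needed [ 0.0024 -0.0013  0.0021] 0.19 joints [-0.79  0.82  0.54  1.65  0.16  1.15 -0.69]
0.02 [-74.   51.6  34. ] [-0.0073  0.0022  0.0013]
0.2 [-83.4  37.4  34. ] [-0.019   0.0132 -0.0045]
0.4 [-90.8  19.9  34. ] [-0.0343  0.0234 -0.0091]
0.6 [-94.5   1.4  34. ] [-0.0515  0.0312 -0.0114]
0.8 [-94.5 -17.6  34. ] [-0.0698  0.0362 -0.0114]
1.0 [-90.7 -36.2  34. ] [-0.0885  0.0382 -0.009 ]
1.2 [-83.3 -53.7  34. ] [-0.1069  0.0372 -0.0045]
1.3 [-78.3 -61.8  34. ] [-0.1157  0.0355 -0.0014]
1.36 [-75.  -66.4  34. ] [-0.1208  0.0342  0.0007]
1.396 [-72.8 -69.   34. ] [-0.1239  0.0333  0.002 ]
```

View pics/side5c.png

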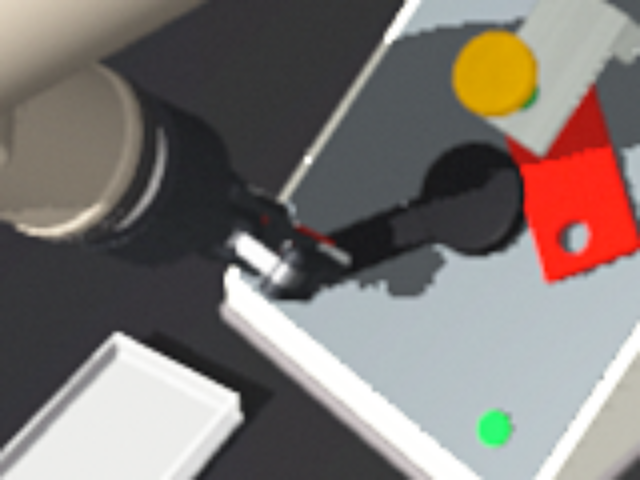

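Emit:
send_rows(
  moves=[
    [[-0.0073,0.0022,0.001],[0,0,0],0],
    [[-0.013,0.008,-0.002],[0,0,0],0],
    [[-0.019,0.0132,-0.0045],[0,0,0],0],
    [[-0.0265,0.0185,-0.007],[0,0,0],0],
    [[-0.0343,0.0234,-0.0091],[0,0,0],0],
    [[-0.0343,0.0234,-0.0091],[0,0,0],0],
  ],
)

```text
time_s: 7.15
tcp_pos: [0.569, 0.0749, 0.0796]
tool_rot: [-0.32, 1.587, -0.724]
ft_force: [0.4, -0.3, 0.5]
gripper_width: 0.504
```

Run:
```python
from plan import *
o=st()
im,_=snap('side','side6')
cv2.imwrite('pics/side6c.png',cv2.resize(im[180:300,200:360,::-1],None,fx=4,fy=4))
base=np.array(o['tcp_pos'])
for a in (.4,.6,.8,1.0,1.1,1.2,1.3):
    q=post(a,.034);q[1]-=.008
    print(a,np.round(np.array(q)*1000,1),np.round(W(q)-base,4))
```

```text
t 7.15 tcp [0.569  0.0749 0.0796] panel mm [-93.8  18.1  36.1] F panel [0.4 0.5 0.3] w 0.504
turn needed [-0.0002 -0.0016 -0.0023] 0.16 joints [-0.86  0.8   0.53  1.71  0.15  1.13 -0.75]
0.4 [-90.8  19.9  34. ] [ 0.0008 -0.004   0.0002]
0.6 [-94.5   1.4  34. ] [-0.0163  0.0038 -0.0021]
0.8 [-94.5 -17.6  34. ] [-0.0346  0.0088 -0.0021]
1.0 [-90.7 -36.2  34. ] [-0.0534  0.0108  0.0002]
1.1 [-87.4 -45.1  34. ] [-0.0626  0.0107  0.0023]
1.2 [-83.3 -53.7  34. ] [-0.0717  0.0098  0.0048]
1.3 [-78.3 -61.8  34. ] [-0.0806  0.0081  0.0079]
```

View pics/side6c.png

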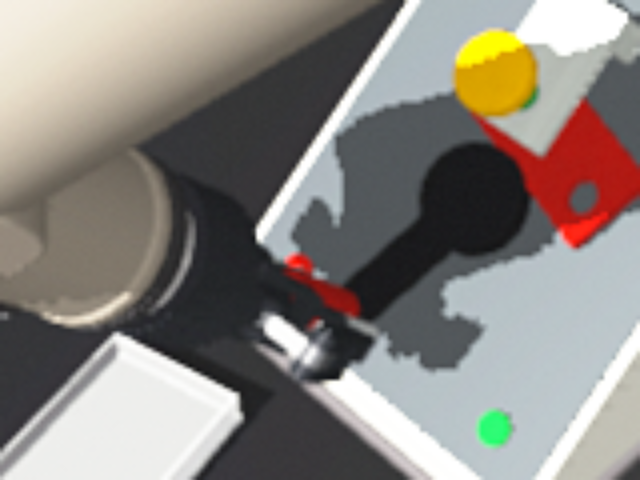

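Emit:
send_rows(
  moves=[
    [[-0.008,0,-0.001],[0,0,0],0],
    [[-0.0163,0.0035,-0.0021],[0,0,0],0],
    [[-0.0255,0.0065,-0.0021],[0,0,0],0],
    [[-0.0346,0.0085,-0.0021],[0,0,0],0],
    [[-0.044,0.0098,-0.001],[0,0,0],0],
    [[-0.0534,0.0108,0.0002],[0,0,0],0],
    [[-0.0626,0.0107,0.0023],[0,0,0],0],
    [[-0.0717,0.0098,0.0048],[0,0,0],0],
    [[-0.0717,0.0098,0.0048],[0,0,0],0],
  ],
)

```text
time_s: 7.95
tcp_pos: [0.4969, 0.0817, 0.0858]
tool_rot: [-0.319, 1.587, -0.728]
ft_force: [-0.1, -0.1, -1.0]
gripper_width: 0.497
```

Run:
```python
from plan import *
o=st()
im,_=snap('side','side7')
cv2.imwrite('pics/side7c.png',cv2.resize(im[180:300,200:360,::-1],None,fx=4,fy=4))
base=np.array(o['tcp_pos'])
for a in (1.2,1.3,1.35,1.396):
    q=post(a,.034);q[1]-=.008
    print(a,np.round(np.array(q)*1000,1),np.round(W(q)-base,4))
```

```text
t 7.95 tcp [0.4969 0.0817 0.0858] panel mm [-80.1 -53.1  33.2] F panel [-0.5 -0.1 -0.8] w 0.497
turn needed [ 0.0014 -0.0012  0.001 ] 0.12 joints [-0.95  0.72  0.53  1.87  0.16  1.09 -0.83]
1.2 [-83.3 -53.7  34. ] [ 0.0003  0.003  -0.0014]
1.3 [-78.3 -61.8  34. ] [-0.0086  0.0014  0.0017]
1.35 [-75.5 -65.6  34. ] [-0.0129  0.0003  0.0034]
1.396 [-72.8 -69.   34. ] [-0.0167 -0.0009  0.0051]
```

View pics/side7c.png

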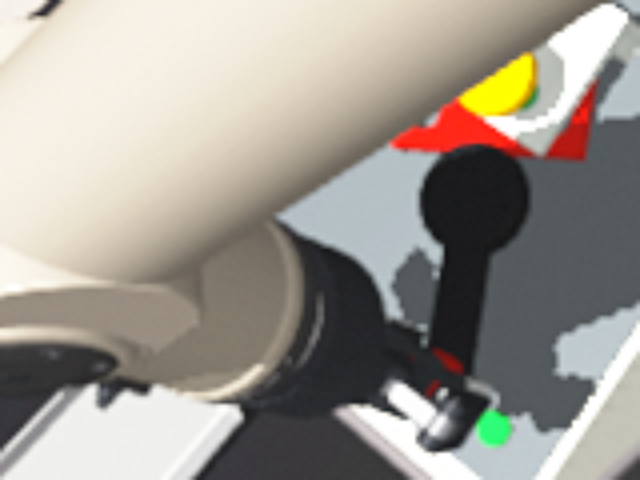

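Emit:
send_rows(
  moves=[
    [[-0.006,0.001,0.001],[0,0,0],0],
    [[-0.011,0.0005,0.003],[0,0,0],0],
    [[-0.0167,-0.0009,0.0051],[0,0,0],0],
    [[-0.0167,-0.0009,0.0051],[0,0,0],0],
    [[-0.0167,-0.0009,0.0051],[0,0,0],0],
  ],
)

```text
time_s: 8.42
tcp_pos: [0.482, 0.0812, 0.0904]
tool_rot: [-0.318, 1.586, -0.727]
ft_force: [0.0, -0.2, 1.3]
gripper_width: 0.503
```

Run:
```python
from plan import *
o=st()
q=post(1.396,.034);q[1]-=.011;d(q,o)
```

```text
t 8.42 tcp [0.482  0.0812 0.0904] panel mm [-73.8 -67.4  34.2] F panel [1.  0.1 0.9] w 0.503
turn needed [0.0008 0.0003 0.0006] 0.06 joints [-0.97  0.7   0.54  1.91  0.16  1.09 -0.84]
[np.float64(-0.07281843557291434), np.float64(-0.07201209257772857), 0.034] world [0.4773 0.0816 0.0908] shift [-0.0047  0.0004  0.0004]
```

Emit:
send_rows(
  moves=[
    [[-0.0013,-0.0004,0.0006],[0,0,0],0],
    [[-0.0026,-0.0008,0.0012],[0,0,0],0],
    [[-0.0026,-0.0008,0.0012],[0,0,0],0],
  ],
)

```text
time_s: 8.67
tcp_pos: [0.4801, 0.0804, 0.0916]
tool_rot: [-0.318, 1.585, -0.727]
ft_force: [1.2, -0.5, 0.7]
gripper_width: 0.501
```

Run:
```python
from plan import *
o=st()
im,_=snap('side','side8')
cv2.imwrite('pics/side8c.png',cv2.resize(im[180:300,200:360,::-1],None,fx=4,fy=4))
```

```text
t 8.67 tcp [0.4801 0.0804 0.0916] panel mm [-72.1 -69.1  34.3] F panel [0.6 1.2 0.5] w 0.501
turn needed [0.0007 0.0012 0.0003] 0.08 joints [-0.97  0.69  0.54  1.91  0.16  1.08 -0.84]
```

View pics/side8c.png

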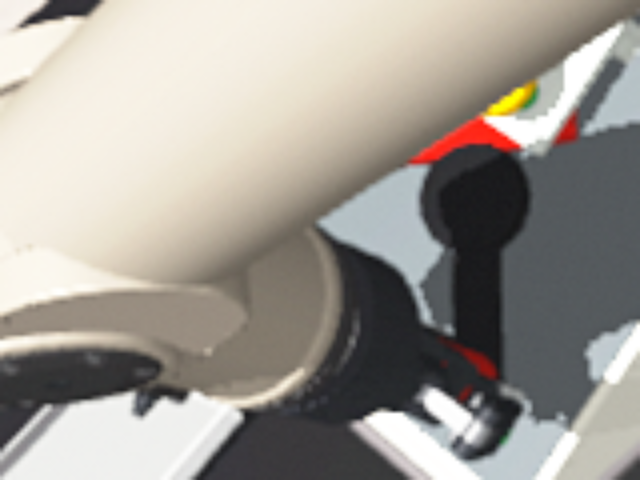

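Keep stepping until the stop shows in the force.

Emit:
send_rows(
  moves=[
    [[-0.0013,-0.0004,0.0006],[0,0,0],0],
    [[-0.0026,-0.0008,0.0012],[0,0,0],0],
    [[-0.0026,-0.0008,0.0012],[0,0,0],0],
  ],
)

```text
time_s: 8.97
tcp_pos: [0.4781, 0.0797, 0.0928]
tool_rot: [-0.318, 1.584, -0.726]
ft_force: [4.2, 0.3, -2.3]
gripper_width: 0.501
```

Run:
```python
from plan import *
o=st()
```

```text
t 8.97 tcp [0.4781 0.0797 0.0928] panel mm [-70.4 -70.8  34.5] F panel [-2.5  4.  -1. ] w 0.501
turn needed [ 0.0002  0.0025 -0.0005] 0.15 joints [-0.98  0.69  0.54  1.92  0.17  1.08 -0.84]
```

Emit:
send_rows(
  moves=[
    [[-0.0013,-0.0004,0.0006],[0,0,0],0],
    [[-0.0013,-0.0004,0.0006],[0,0,0],0],
  ],
)

```text
time_s: 9.13
tcp_pos: [0.4779, 0.0795, 0.0933]
tool_rot: [-0.317, 1.582, -0.725]
ft_force: [6.7, -1.5, -4.0]
gripper_width: 0.503
```

Run:
```python
from plan import *
o=st()
# back off in +tangent 4mm then up along normal 120
tang=R@np.array([-.64,.77,0]);n=R[:,2];print((tang*.006).round(4),(n*.12).round(4))
```

```text
t 9.13 tcp [0.4779 0.0795 0.0933] panel mm [-69.8 -70.9  34.8] F panel [-2.7  6.9 -3. ] w 0.503
turn needed [-0.0004  0.0044 -0.0015] 0.27 joints [-0.98  0.68  0.54  1.92  0.17  1.08 -0.84]
[ 0.0053  0.0017 -0.0024] [0.0195 0.0713 0.0946]
```

Emit:
send_rows(
  moves=[
    [[0.003,0.001,-0.0015],[0,0,0],0],
    [[0.006,0.002,-0.003],[0,0,0],0],
    [[0.006,0.002,-0.003],[0,0,0],0],
    [[0.009,0.013,0.012],[0,0,0],0],
    [[0.0155,0.037,0.0435],[0,0,0],0],
    [[0.0205,0.055,0.068],[0,0,0],0],
    [[0.0255,0.073,0.092],[0,0,0],0],
    [[0.0255,0.073,0.092],[0,0,0],0],
  ],
)

```text
time_s: 9.8
tcp_pos: [0.504, 0.1569, 0.1886]
tool_rot: [-0.315, 1.581, -0.72]
ft_force: [-0.1, 1.5, 0.2]
gripper_width: 0.498
```

Run:
```python
from plan import *
o=st()
d([.06,0,.15],o)
```

```text
t 9.8 tcp [0.504  0.1569 0.1886] panel mm [-75.4 -66.2 160.1] F panel [-1.  -0.5  1. ] w 0.498
turn needed [-0.0046  0.0059 -0.0037] 0.48 joints [-1.04  0.62  0.55  1.73  0.15  1.35 -0.84]
[0.06, 0, 0.15] world [0.538  0.0305 0.264 ] shift [ 0.034  -0.1264  0.0755]
```

Emit:
send_rows(
  moves=[
    [[0.007,-0.025,0.015],[0,0,0],1],
    [[0.014,-0.051,0.03],[0,0,0],1],
    [[0.021,-0.076,0.045],[-0.004,0.005,-0.003],1],
    [[0.028,-0.101,0.06],[-0.005,0.006,-0.004],1],
    [[0.034,-0.1264,0.0755],[-0.005,0.006,-0.004],1],
    [[0.034,-0.1264,0.0755],[-0.005,0.006,-0.004],1],
    [[0.034,-0.1264,0.0755],[-0.005,0.006,-0.004],1],
    [[0.034,-0.1264,0.0755],[-0.005,0.006,-0.004],1],
  ],
)

```text
time_s: 10.47
tcp_pos: [0.5348, 0.0261, 0.26]
tool_rot: [-0.321, 1.592, -0.734]
ft_force: [-0.4, 0.2, 1.0]
gripper_width: 0.001
```

Run:
```python
from plan import *
o=st()
im,dd=snap('side','side9')
cv2.imwrite('pics/side9c.png',cv2.resize(im[80:330,180:440,::-1],None,fx=2.3,fy=2.3))
d([.06,0,.08],o);d([.06,0,.05],o)
# handle angle from post red centroid vs projections
for a in(1.25,1.3,1.33,1.36,1.396): print(a,proj('side',W(post(a,.078)))[:2].round(1),proj('side',W(post(a,.02)))[:2].round(1))
hsv=cv2.cvtColor(im,cv2.COLOR_RGB2HSV);m=cv2.inRange(hsv,(0,150,60),(8,255,255))|cv2.inRange(hsv,(172,150,60),(180,255,255))
n,l,s,c=cv2.connectedComponentsWithStats(m);print(s[1:],c[1:].round(1))
```

```text
t 10.47 tcp [0.5348 0.0261 0.26  ] panel mm [ 61.6  -2.  143.7] F panel [ 0.6 -0.4  0.8] w 0.001
turn needed [ 0.0056 -0.0067  0.0047] 0.57 joints [-0.91  0.51  0.63  1.74  0.27  1.37 -0.66]
[0.06, 0, 0.08] world [ 0.5266 -0.0111  0.2089] shift [-0.0081 -0.0371 -0.0512]
[0.06, 0, 0.05] world [ 0.5217 -0.0289  0.1852] shift [-0.013  -0.055  -0.0748]
1.25 [299.  269.4] [312.5 273.9]
1.3 [301.2 269.5] [314.6 274. ]
1.33 [302.5 269.5] [315.8 274. ]
1.36 [303.8 269.5] [317.1 273.9]
1.396 [305.4 269.3] [318.6 273.8]
[[295 196  35  26 495]
 [339 209   5   6  17]
 [271 243   7   9  47]
 [302 264  23  17 275]] [[306.8 209.4]
 [341.6 212.1]
 [273.9 247. ]
 [313.  272.1]]
```

View pics/side9c.png

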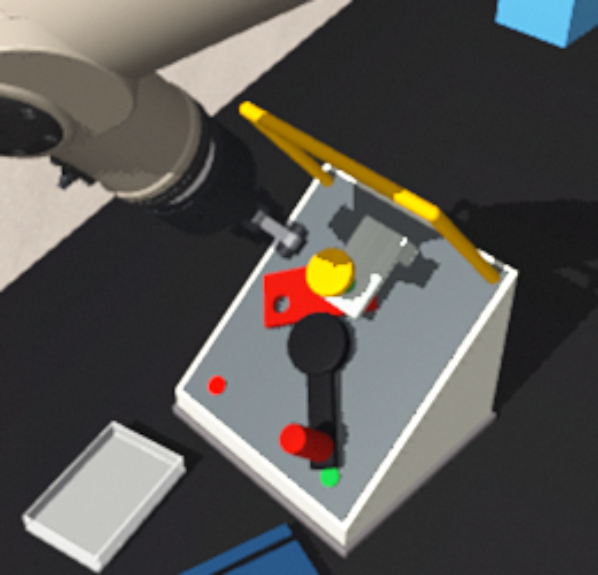

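Emit:
send_rows(
  moves=[
    [[-0.003,-0.012,-0.017],[0,0,0],1],
    [[-0.0055,-0.0245,-0.034],[0.004,-0.005,0.003],1],
    [[-0.0081,-0.0371,-0.0512],[0.006,-0.007,0.005],1],
    [[-0.0095,-0.043,-0.059],[0.006,-0.007,0.005],1],
    [[-0.0112,-0.049,-0.067],[0.006,-0.007,0.005],1],
    [[-0.013,-0.055,-0.0748],[0.006,-0.007,0.005],1],
    [[-0.013,-0.055,-0.0748],[0.006,-0.007,0.005],1],
    [[-0.013,-0.055,-0.0748],[0.006,-0.007,0.005],1],
  ],
)

```text
time_s: 11.18
tcp_pos: [0.5224, -0.0278, 0.1857]
tool_rot: [-0.318, 1.586, -0.724]
ft_force: [-3.3, 5.9, 4.6]
gripper_width: 0.001
```

Run:
```python
from plan import *
o=st()
```

```text
t 11.18 tcp [ 0.5224 -0.0278  0.1857] panel mm [59.3  0.4 51.1] F panel [-0.9 -4.7  6.6] w 0.001
turn needed [-0.0011  0.001  -0.0015] 0.12 joints [-0.84  0.56  0.62  1.88  0.28  1.16 -0.67]
```

Emit:
send_rows(
  moves=[
    [[-0.0003,-0.0012,-0.0016],[0,0,0],1],
    [[-0.0005,-0.0021,-0.0027],[0,0,0],1],
    [[-0.0005,-0.0021,-0.0027],[0,0,0],1],
  ],
)

```text
time_s: 11.43
tcp_pos: [0.5222, -0.0291, 0.1839]
tool_rot: [-0.318, 1.585, -0.724]
ft_force: [-5.1, 9.1, 11.8]
gripper_width: -0.0
```

Run:
```python
from plan import *
o=st()
```

```text
t 11.43 tcp [ 0.5222 -0.0291  0.1839] panel mm [59.3  0.5 48.9] F panel [ 1.4 -7.4 13.8] w -0.0
turn needed [-0.0015  0.0012 -0.0018] 0.15 joints [-0.84  0.56  0.62  1.88  0.28  1.15 -0.66]
```

Emit:
send_rows(
  moves=[
    [[-0.0001,-0.0004,-0.0006],[0,0,0],1],
    [[-0.0001,-0.0004,-0.0006],[0,0,0],1],
  ],
)

```text
time_s: 11.6
tcp_pos: [0.5222, -0.0292, 0.1838]
tool_rot: [-0.318, 1.585, -0.723]
ft_force: [-5.1, 10.5, 15.7]
gripper_width: 0.002
```

Run:
```python
from plan import *
o=st()
```

```text
t 11.6 tcp [ 0.5222 -0.0292  0.1838] panel mm [59.2  0.6 48.7] F panel [ 2.8 -7.7 17.8] w 0.002
turn needed [-0.0016  0.0014 -0.0019] 0.16 joints [-0.84  0.56  0.62  1.88  0.28  1.15 -0.67]
```

Firmly on the stop; retract along the normal.

Emit:
send_rows(
  moves=[
    [[0.002,0.0071,0.0095],[0,0,0],1],
    [[0.005,0.018,0.0236],[0,0,0],1],
    [[0.011,0.039,0.052],[0,0,0],1],
    [[0.0163,0.0594,0.0788],[0,0,0],1],
    [[0.0212,0.0772,0.102],[0,0,0],1],
    [[0.026,0.095,0.126],[0,0,0],1],
    [[0.026,0.12,0.15],[0,0,0],1],
    [[0.026,0.15,0.17],[0,0,0],1],
    [[0.026,0.15,0.17],[0,0,0],1],
    [[0.026,0.15,0.17],[0,0,0],1],
  ],
)

```text
time_s: 12.43
tcp_pos: [0.5486, 0.1208, 0.353]
tool_rot: [-0.319, 1.582, -0.721]
ft_force: [-0.1, -0.6, -0.9]
gripper_width: 0.001
```

Run:
```python
from plan import *
o=st()
im,dd=snap('side','side10')
cv2.imwrite('pics/side10c.png',cv2.resize(im[140:330,180:440,::-1],None,fx=3,fy=3,interpolation=cv2.INTER_CUBIC))
it,_=snap('top','top10')
hsv=cv2.cvtColor(im,cv2.COLOR_RGB2HSV);m=cv2.inRange(hsv,(18,150,80),(35,255,255))
m[:180]=0
n,l,s,c=cv2.connectedComponentsWithStats(m);print(s[1:],c[1:].round(1))
for z in(.048,.063,.076): print(z,proj('side',W([.06,0,z]))[:2].round(1))
m=(l==1+np.argmax(s[1:,4])); vv,uu=np.nonzero(m)
P=np.array([R.T@(back('side',u,v,dd[v,u])-t) for u,v in zip(uu,vv)]);print(np.median(P,0),np.percentile(P[:,2],[20,80]))
```

```text
t 12.43 tcp [0.5486 0.1208 0.353 ] panel mm [ 44.  -13.6 275.5] F panel [-0.1  0.1 -1.1] w 0.001
turn needed [-0.0014  0.0036 -0.0049] 0.36 joints [-1.    0.5   0.62  1.52  0.24  1.62 -0.67]
[[370 180  27  23 183]
 [316 190  21  21 342]] [[384.5 190.3]
 [325.7 200. ]]
0.048 [328.6 201.1]
0.063 [325.5 198.9]
0.076 [322.7 197. ]
[ 0.05837682 -0.00248028  0.06409822] [0.06287215 0.06531513]
```

View pics/side10c.png

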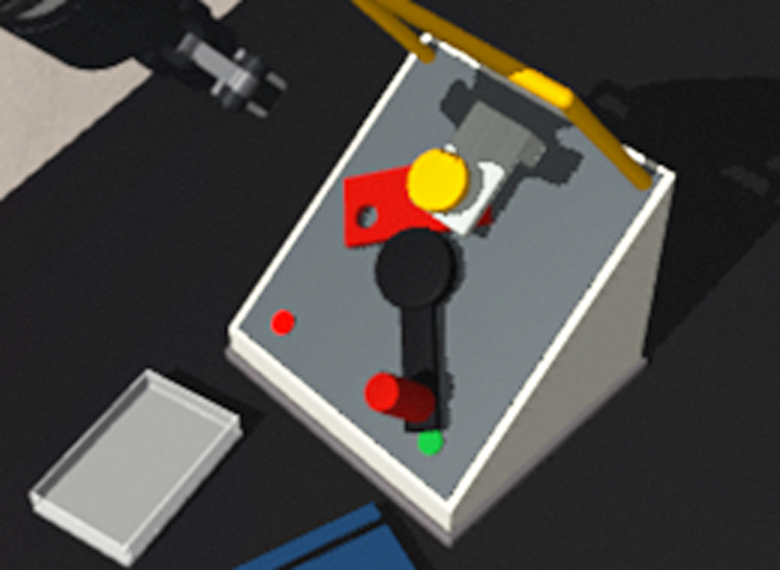

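View pics/top10.png

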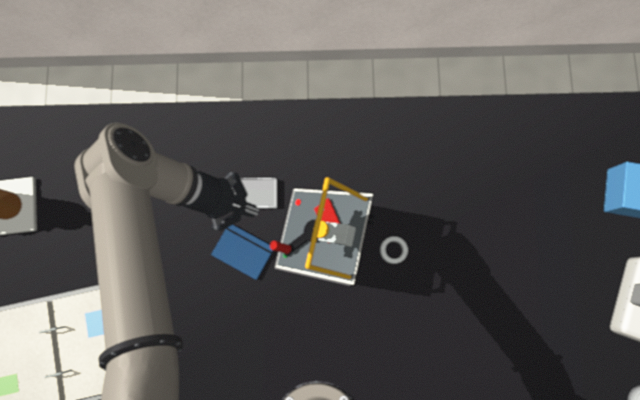

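The cap sits at z ≈ 64 mm (latched is 63, up is 76) with no green band at scaled pixel (438,180). The post is by the green dot at (430,441), and the lid, ring and notebook have not moved. The arm is clear, so I'm handing in.

```bash
python3 -c "
from rig import ctrl;print(ctrl.sign_off())"
```

```text
the job is handed in; nothing more can be done
None
```

The lamp supply is isolated and locked off, and I handed the job in at about 12.5 s of the 53 s allowed.

- **First press:** I pressed the plunger home at about 17 N. It popped up, and the green band showed.
- **Handle:** I swung it over by pushing the post with the half-open fingers around it, not gripping it. It ended on its off stop: the force rose to about 8 N with almost no further movement.
- **Second press:** I pressed the plunger home again at about 18 N, through the off hole, then backed the arm well clear.

**Last checks:**
- **Plunger:** the cap measured about 64 mm out of the face, where 63 is latched and 76 is up. No green band showed.
- **Handle:** the post is at the green mark, within about 2 pixels of where it should be when off.
- **Bystanders:** the lid, ring and notebook look unmoved.
- **Contact:** the arm touched nothing, and the force reading was about zero.

I did not test the lock by pushing on the handle afterwards. During the second press there was an unexplained side force of about 7 N on the tool, which went away when I backed off. No check failed or disagreed.

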